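Open the dust gate fully and start the extractor

TASK

The bench's dust extraction is off and its gate is shut. With the fingertips, push the yellow-knobbed lever on the green dust gate over from its shut end, past the half-open notch, all the way to its fully open stop; then press the green start button all the way down and let it go. Only push: do not take the knob between the fingers, do not press start before the gate is fully open, do not press the red stop button, and leave the glue jar, brush, tin and model boat where they are.

Things in the scene. Friction and masses are not known exactly. Their poses are not given: they have to be found in the camera images.
- gate: green dust-gate housing fixed to the bench, 140 mm (its x) by 200 mm (its y), top 70 mm up (76 mm at two steel rails by the lever slot); origin at the centre of its underside; dark suction mouth at -x (to x = -83 mm), a 68 mm duct leaves at +x, ending at x = 235 mm. The lever swings along its y: shut at -y (red mark), half open (yellow), fully open at +y (green)
- knob (a point): centre of the lever's yellow ball knob, 30 mm in diameter, on a 12 mm steel stem. The lever pivots about the gate's x axis at a point 60 mm above the bench on the gate's origin axis; pivot to knob centre is 115 mm. At the start the knob stands 50 mm to the gate's -y side, 164 mm above the bench; at half open it is upright, 175 mm up; at fully open 50 mm to +y, 164 mm up
- lever (a joint): lever angle in rad: 0 shut (leaning 0.45 rad to the gate's -y), 0.45 (0.41 to 0.49) the half-open notch, 0.90 the fully open end stop. A spring detent holds it at each of the three: it takes about 3 to 6 N at the knob to leave one, and past the crest (about 0.23 and 0.68 rad) the lever snaps on to the next by itself
- start_top (a point): centre of the top face of the green start button, 32 mm in diameter, pressed straight down, on a grey box 75 x 68 mm; the button springs back up. The box's underside is on the bench; the button top is the highest point of the box
- start (a joint): travel of the green start button, m: 0 up, 0.006 fully down (about 5 N)
- stop_top (a point): centre of the top face of the red stop button on a like grey box; not to be pressed. The two boxes stand one to each side of the gate, in either order
- stop (a joint): travel of the red stop button, m: 0 up, 0.006 fully down
- glue: loose white jar with red cap, 56 mm in diameter, 100 mm tall, origin at the centre of its underside; leave alone
- brush: loose hand brush, about 200 mm long along its x, lying on the bench in front of the gate; leave alone
- tin: loose tin with a blue label, 70 mm in diameter, 90 mm tall, origin at the centre of its underside; leave alone
- hull: loose wooden model boat, 170 mm long along its x, 86 mm wide over its cradle, 50 mm tall, origin at the centre of its underside; leave alone
There are look-alikes about, which are no part of the job. What is shaped like the part that bears start_top but turquoise is not meant.

How it is judged:
By the outcome, as a careful person would: the job done as asked, in the order asked, and still so for the second after the job is handed in, with the robot touching nothing.
It also fails if it takes over 45 s, if anything falls off the work surface, if the arm or the gripper's body presses on something with over 40 N, if the wrist force passes 120 N, or if a joint passes its speed limit or range.

ROBOT

A 7-joint arm with a two-finger parallel gripper is mounted at the origin on the work surface. World frame = base frame: x ahead of the robot, y to its left, z up, the work surface at z = 0. Lengths are in m, angles in degrees, forces in N, time in s.
With the tool pointing down it reaches from about 0.425 to 1.025 m from the base axis. Payload 9.4 kg.
Tool frame: the origin (TCP) lies at the very end of the fingers, on their centre line; the grasp point (between the pads) lies 19 mm behind it; z points along the fingers, y is the direction in which the jaws open and shut (so a half turn about z gives the same grasp; the last joint's range is limited). The gripper opens to 85 mm and grips with 20 to 120 N. Pads are 22 mm wide; open, the fingers measure 114 mm over their backs; the gripper's body (76 mm by 85 mm) begins 54 mm behind the grasp point. The pads swing forward as they close: fully open they stand 13 mm farther back than shut.
Start: joints at [60.579, 34.337, -0.143, 91.639, 0.103, 54.024, -4.572], TCP at [0.307, -0.657, 0.231] pointing down, gripper open.
Joint ranges: [-147.43, 147.43], [-19.82, 112.94], [-74.19, 73.91], [6.32, 146.72], [-59.91, 239.91], [6.04, 106.73], [-150.56, 150.56]. Speed limits (degrees/s): [127.2, 127.2, 172.46, 172.46, 180, 180, 180].

INTERFACE

Orientations are given as a 3x3 rotation matrix whose columns are the frame's x, y, z axes.
In Python, from station import ctrl gives the robot as it stands.
- The arm moves only by the shell command python3 -m pendant 'ROWS'. ROWS is JSON, a list of rows, each a list of 5 numbers: the shift along the tool's x, y, z in m, then the turn about the tool's z in degrees, then the closure in counts, from 0 (fully open) to 255 (shut). In form: [[dx, dy, dz, yaw, fingers], ...]. A call has 1 to 12 rows; each row is the pose to reach, as a shift and turn from the pose measured when the call began, along the tool's axes at that moment; what a row does not reach only later rows make up. A row lasts 1/8 s, in which the tool goes at most 62.5 mm and 10.7 degrees, less where a joint would pass 70% of its speed; a pose out of reach is approached as far as the arm can. A call with a gripper value outside its range is refused whole. The fingers move at their own pace and stop on an object; the grip force is fixed at half the most. Time passes only in rows, so rows that repeat a pose let the fingers close. It gives the time, the measured TCP pose, the force and the opening at its end, in the units of the state.
- ctrl.get_state(): the state, without advancing time (a new reading comes with each control period).
- ctrl.read_camera(name): name is "scene" or "top"; returns (picture, depth): 480x640x3 uint8, red, green, blue; 480x640 float32, m along the optical axis (not along the pixel's ray), 0 where there is no reading.
- ctrl.calibration(name): a dict with "fx", "fy", "cx", "cy" (pixels), "world_to_cam" (4x4, takes a point from world to camera coordinates). Camera axes: x right, y down, z forward; pixel columns grow to the right and rows downward; lengths in m; the calibration is good to about 2 mm. A picture is of the moment at which its call begins. calibration takes no time and is no camera call.
- ctrl.sign_off(): hands the job in, once; it reports no verdict.
The state is a dict: "t": time; "qpos": joint angles; "dq": joint speeds; "effort": joint torques, N m; "ee_pos": TCP position; "tcp_rot": TCP orientation; "wrist_force": force on the tool from outside, world axes, zero at the start; "moment": the same for the moment, N m; "opening": finger opening in m.
Only numpy, scipy, OpenCV 4.12 (cv2) and the standard library are available. Lean on these libraries where they do the work, as an engineer would, in place of code of your own. Each camera call takes 0.05 s, during which the arm holds its last target. There are 200 camera calls.

## Working session

There is one attempt and no reset: what is moved stays moved. The work goes in short steps, Python scripts to look and compute and a shell command to move; the robot and the scene stay as the last step left them, time stands still between calls to the robot, and variables do not carry over. Pictures are saved under pics/ and viewed, about 8 in all and at most 12, crops included, and the job is handed in when it is done.

```bash
mkdir -p pics; cat > h.py <<'E'
import numpy as np, cv2
from station import ctrl
def grab(n):
    p,d=ctrl.read_camera(n); return p,d,ctrl.calibration(n)
def pts(d,c):
    v,u=np.indices(d.shape); P=np.stack([(u-c["cx"])/c["fx"]*d,(v-c["cy"])/c["fy"]*d,d],-1)
    M=np.array(c["world_to_cam"]); return (P-M[:3,3])@M[:3,:3]
def save(n,p): cv2.imwrite("pics/"+n,cv2.cvtColor(p,cv2.COLOR_RGB2BGR))
E
python3 - <<'E'
from h import *
for n in("top","scene"):
    p,d,c=grab(n); save(n+"0.png",p); np.savez(n+"0.npz",p=p,W=pts(d,c),d=d)
s=ctrl.get_state();print(s["t"],s["ee_pos"],np.round(s["tcp_rot"],3),s["opening"])
E
```

```text
0.1 [ 0.30651507 -0.65654335  0.23048582] [[ 0.906  0.423 -0.001]
 [ 0.423 -0.906  0.001]
 [-0.    -0.001 -1.   ]] 0.08549781167265744
```

View pics/top0.png

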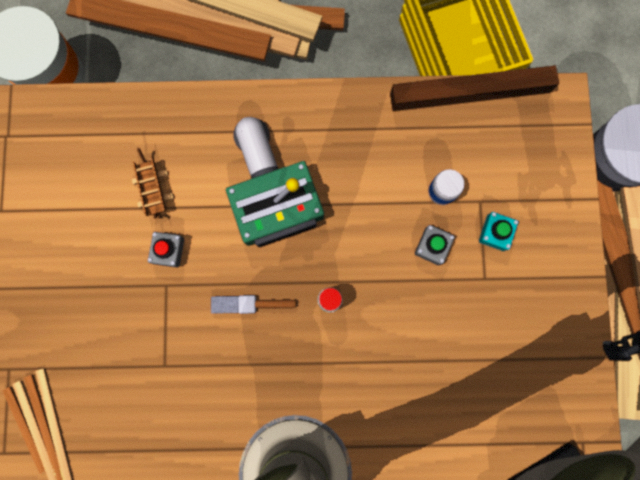

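View pics/scene0.png

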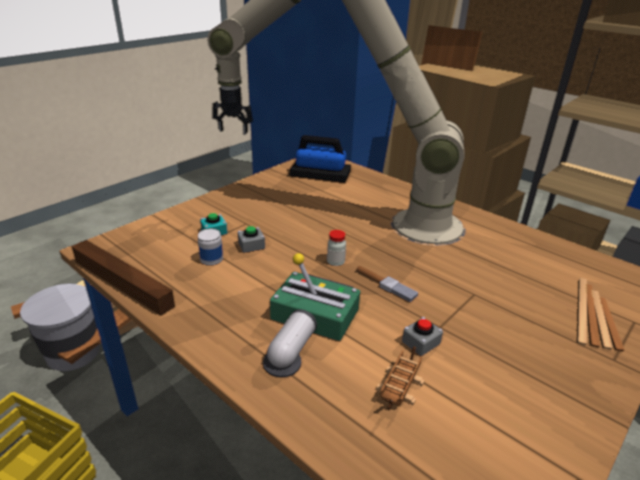

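The top view shows the knob at (292,185), with the red mark at its end of the slot (right, so -y). The red stop is at (163,248), and the glue jar at (331,299).
- **Start candidates:** grey box with a green button at (437,243), turquoise box at (503,230), and the red one at (163,248). I choose the grey/green one at (437,243).

```bash
python3 - <<'E'
from h import *
z=np.load("top0.npz");p,W=z["p"],z["W"];hsv=cv2.cvtColor(p,cv2.COLOR_RGB2HSV)
def m(name,box,lo,hi,zmin):
    u0,v0,u1,v1=box;k=np.zeros(p.shape[:2],bool);k[v0:v1,u0:u1]=1
    k&=(cv2.inRange(hsv,lo,hi)>0)&(W[...,2]>zmin)
    q=W[k];print(name,k.sum(),np.round(np.median(q,0),3),q.min(0).round(3),q.max(0).round(3));return q
m("knob",(275,170,310,200),(22,150,120),(33,255,255),.1)
m("start",(420,228,455,262),(45,120,50),(75,255,255),.03)
m("stop",(145,230,185,265),(0,150,80),(8,255,255),.03)
m("glue",(315,285,350,315),(0,150,80),(8,255,255),.03)
m("tin",(425,165,470,205),(0,0,120),(180,80,255),.05)
q=m("gate",(220,155,330,250),(55,80,30),(85,255,255),.05)
q=q[(q[:,2]<.08)]
r=cv2.minAreaRect((q[:,:2]*1000).astype(np.float32));print(r,cv2.boxPoints(r).round())
for n,(u,v) in dict(boatmast=(150,185),boxtop=(437,225),red=(301,208),yel=(279,216),grn=(259,225)).items(): print(n,W[v,u].round(3))
crop=lambda b:cv2.resize(p[b[1]:b[3],b[0]:b[2]],(400,400),interpolation=2)
save("crop.png",np.hstack([crop((220,120,340,240)),crop((400,160,520,280))]))
E
```

```text
knob 129 [ 0.636 -0.01   0.174] [ 0.36  -0.067  0.165] [0.651 0.003 1.373]
start 184 [ 0.516 -0.337  0.066] [ 0.36  -0.355  0.048] [ 0.534 -0.067  1.373]
stop 172 [0.519 0.299 0.065] [0.503 0.284 0.051] [0.537 0.317 0.074]
glue 390 [ 0.392 -0.087  0.099] [ 0.36  -0.112  0.062] [ 0.418 -0.065  1.373]
tin 695 [ 0.648 -0.363  0.089] [ 0.36  -0.398  0.06 ] [ 0.681 -0.067  1.373]
gate 2972 [0.612 0.041 0.069] [ 0.36  -0.076  0.051] [0.713 0.149 1.373]
((624.309326171875, 37.46038055419922), (146.56600952148438, 196.66983032226562), 18.7010440826416) [[523. 107.]
 [586. -79.]
 [725. -32.]
 [662. 154.]]
boatmast [0.676 0.34  0.023]
boxtop [ 0.36  -0.067  1.373]
red [ 0.603 -0.025  0.072]
yel [0.585 0.026 0.073]
grn [0.565 0.072 0.074]
```

View pics/crop.png

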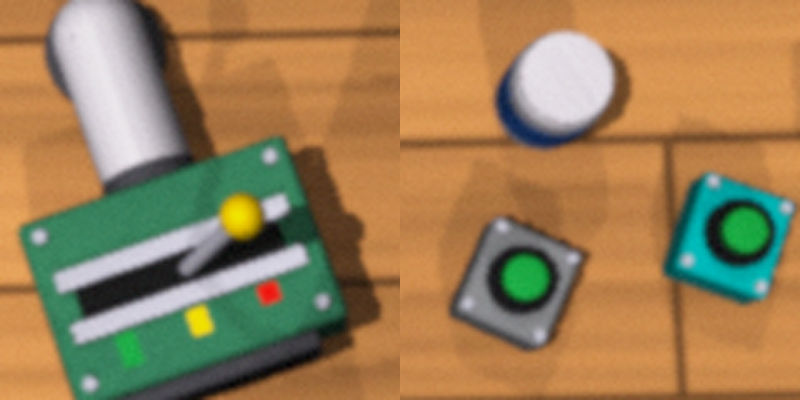

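The crop confirms the choice: grey box with green button at top px (437,243), turquoise look-alike to its right. The lever sits at the red mark. The gate origin is about (0.624, 0.037) with yaw 18.7°, and the knob prediction from that agrees with the measured knob. Next I move beside the knob on its -y side with the fingers shut, staying high.

```bash
python3 -m pendant '[[0.05,-0.034,0,1,255],[0.1,-0.068,0,2,255],[0.15,-0.103,0,3,255],[0.2,-0.137,0,4,255],[0.25,-0.171,0,5,255],[0.3,-0.206,0,6,255],[0.35,-0.24,0,6.3,255],[0.4,-0.274,0,6.3,255],[0.45,-0.309,0,6.3,255],[0.51,-0.35,0,6.3,255],[0.57,-0.391,0,6.3,255],[0.57,-0.391,0,6.3,255]]'
python3 - <<'E'
from h import *
s=ctrl.get_state();e=np.array(s["ee_pos"]);R=np.array(s["tcp_rot"]);print(s["t"],e,R.round(3),s["wrist_force"],s["opening"])
y=np.array([-.32,.947,0]);o=np.array([.624,.037,0])
for w in(-.105,.018):print(w,R.T@(o+w*y+[0,0,.15]-e))
E
```

```text
t: 1.6
ee_pos: [0.659, -0.0558, 0.2304]
tcp_rot: [[0.945, 0.327, -0.001], [0.327, -0.945, 0.003], [0.0, -0.003, -1.0]]
wrist_force: [-0.3, -0.9, -1.6]
opening: -0.0001
1.6 [ 0.65900578 -0.05577688  0.23038381] [[ 0.945  0.327 -0.001]
 [ 0.327 -0.945  0.003]
 [ 0.    -0.003 -1.   ]] [-0.28330401 -0.86714722 -1.61380816] -0.0001152065989616013
-0.105 [-0.00352754  0.00609971  0.08036301]
0.018 [-0.00269085 -0.11684811  0.08076973]
```

```bash
python3 -m pendant '[[-0.003,0.006,0.02,0,255],[-0.003,0.006,0.05,0,255],[-0.003,0.006,0.08,0,255],[-0.003,0.006,0.08,0,255],[-0.003,0.006,0.08,0,255]]'
python3 - <<'E'
from h import *
p,d,c=grab("scene");q,_,_=grab("top")
save("a.png",np.hstack([cv2.resize(p[160:360,220:420],(400,400)),cv2.resize(q[110:260,215:365],(400,400))]))
E
```

```text
t: 2.22
ee_pos: [0.6584, -0.0628, 0.1512]
tcp_rot: [[0.945, 0.326, -0.0], [0.326, -0.945, 0.003], [0.001, -0.003, -1.0]]
wrist_force: [0.1, 0.0, 0.5]
opening: -0.0001
```

View pics/a.png

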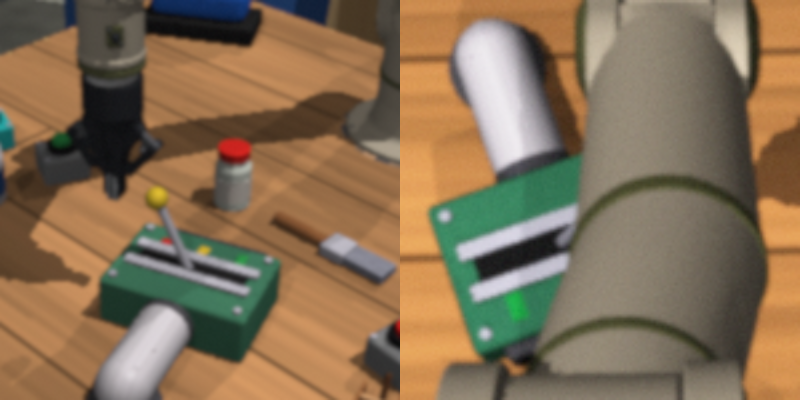

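The fingertips (at 115,185 in the left half) stand beside the knob (157,197), clear of it and level with it. Now I push slowly.

```bash
python3 -m pendant '[[0,-0.015,0,0,255],[0,-0.025,0,0,255],[0,-0.032,0,0,255],[0,-0.039,0,0,255],[0,-0.046,0,0,255],[0,-0.053,0,0,255],[0,-0.06,0,0,255],[0,-0.067,0,0,255],[0,-0.073,0,0,255],[0,-0.079,0,0,255],[0,-0.085,0,0,255],[0,-0.09,0,0,255]]'
python3 - <<'E'
from h import *
s=ctrl.get_state();print(s["t"])
p,d,c=grab("scene");save("b.png",cv2.resize(p[160:360,220:420],(400,400)))
E
```

```text
t: 3.82
ee_pos: [0.6297, 0.0218, 0.1523]
tcp_rot: [[0.946, 0.325, 0.002], [0.325, -0.946, 0.002], [0.003, -0.001, -1.0]]
wrist_force: [-0.1, -3.5, 3.4]
opening: -0.0001
3.825
```

View pics/b.png

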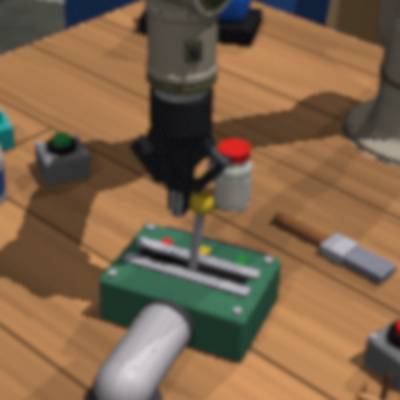

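The knob (202,202) is just past upright, with the fingertips (178,205) still against it. I keep pushing.

```bash
python3 -m pendant '[[0,-0.006,0,0,255],[0,-0.011,0,0,255],[0,-0.016,0,0,255],[0,-0.021,0,0,255],[0,-0.026,0,0,255],[0,-0.03,0,0,255],[0,-0.034,0,0,255],[0,-0.037,0,0,255],[0,-0.04,0,0,255],[0,-0.04,0,0,255]]'
python3 - <<'E'
from h import *
s=ctrl.get_state();print(s["t"])
p,d,c=grab("scene");save("c.png",cv2.resize(p[160:360,220:420],(400,400)))
E
```

```text
t: 5.12
ee_pos: [0.617, 0.0588, 0.1524]
tcp_rot: [[0.946, 0.325, 0.003], [0.325, -0.946, 0.001], [0.003, 0.0, -1.0]]
wrist_force: [3.7, -4.6, -0.5]
opening: -0.0
5.125
```

View pics/c.png

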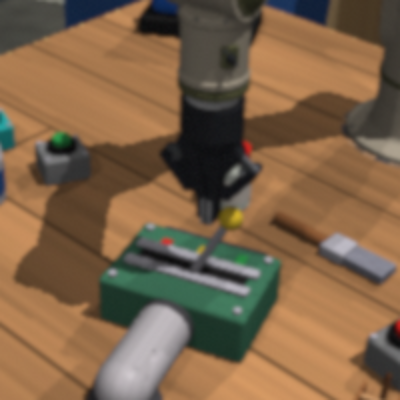

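The lever (232,217) looks to be at the stop, with about 6 N of contact. I back off, raise, and check it.

```bash
python3 -m pendant '[[0,0.01,0,0,255],[0,0.03,0,0,255],[0,0.05,0,0,255],[0,0.06,-0.03,0,255],[0,0.08,-0.07,0,255],[0,0.12,-0.08,0,255],[0,0.17,-0.08,0,255],[0,0.22,-0.08,0,255],[0,0.27,-0.08,0,255],[0,0.3,-0.08,0,255],[0,0.3,-0.08,0,255]]'
python3 - <<'E'
from h import *
p,d,c=grab("top");W=pts(d,c);hsv=cv2.cvtColor(p,cv2.COLOR_RGB2HSV)
k=(cv2.inRange(hsv,(22,150,120),(33,255,255))>0)&(W[...,2]>.1)&(W[...,2]<.2)
k[:,:220]=0;k[:,330:]=0
m=np.median(W[k],0);w=(m[:2]-[.624,.037])@[-.32,.947];print("knob",k.sum(),m,"w",w)
p2,d,c=grab("scene");save("d.png",np.hstack([cv2.resize(p2[160:360,220:420],(400,400)),cv2.resize(p[110:260,215:365],(400,400))]))
s=ctrl.get_state();e=np.array(s["ee_pos"]);R=np.array(s["tcp_rot"]);print(s["t"],s["wrist_force"],"to start above:",R.T@(np.array([.516,-.337,.10])-e))
E
```

```text
t: 6.55
ee_pos: [0.7135, -0.2304, 0.2318]
tcp_rot: [[0.948, 0.319, 0.002], [0.319, -0.948, -0.001], [0.002, 0.001, -1.0]]
wrist_force: [0.4, 0.3, 0.1]
opening: 0.0002
knob 127 [0.60430323 0.08413923 0.17389551] w 0.05094381398056479
6.65 [-0.19250581  0.52205895 -0.14935064] to start above: [-0.22337128  0.04140135  0.13137872]
```

View pics/d.png

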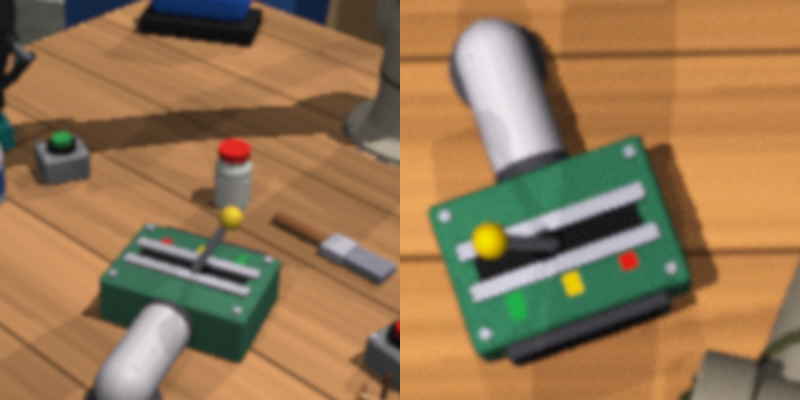

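The knob is at the gate's +51 mm, by the green mark, so the gate is fully open. Next I go above start: across first, then down.

```bash
python3 -m pendant '[[-0.05,0.01,0,0,255],[-0.1,0.02,0,0,255],[-0.15,0.03,0,0,255],[-0.2,0.04,0,0,255],[-0.223,0.041,0,0,255],[-0.223,0.041,0.03,0,255],[-0.223,0.041,0.08,0,255],[-0.223,0.041,0.125,0,255],[-0.223,0.041,0.14,0,255],[-0.223,0.041,0.14,0,255],[-0.223,0.041,0.14,0,255]]'
python3 - <<'E'
from h import *
p,d,c=grab("scene");s=ctrl.get_state()
M=np.array(c["world_to_cam"])
for P in([.516,-.337,.067],s["ee_pos"]):
    q=M[:3,:3]@P+M[:3,3];print((c["fx"]*q[0]/q[2]+c["cx"]-200)*5,(c["fy"]*q[1]/q[2]+c["cy"]-180)*5)
save("e.png",cv2.resize(p[180:280,200:300],(500,500)))
E
```

```text
t: 8.02
ee_pos: [0.5174, -0.3367, 0.093]
tcp_rot: [[0.946, 0.324, 0.004], [0.324, -0.946, 0.001], [0.004, 0.001, -1.0]]
wrist_force: [-0.3, -0.3, 0.3]
opening: 0.0
251.51164738518688 238.8631927009773
247.99420131013974 203.51393546796615
```

View pics/e.png

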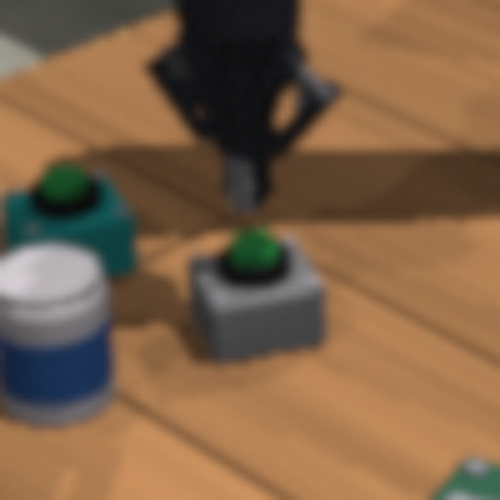

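The fingertips (245,205) are over the green button (253,243). I press down in small steps.

```bash
python3 -m pendant '[[-0.001,0,0.01,0,255],[-0.001,0,0.02,0,255],[-0.001,0,0.026,0,255],[-0.001,0,0.028,0,255],[-0.001,0,0.03,0,255],[-0.001,0,0.032,0,255],[-0.001,0,0.033,0,255],[-0.001,0,0.033,0,255]]'
```

```text
t: 9.07
ee_pos: [0.5163, -0.3371, 0.0611]
tcp_rot: [[0.946, 0.324, 0.005], [0.324, -0.946, 0.0], [0.004, 0.001, -1.0]]
wrist_force: [-3.6, 3.0, 12.5]
opening: 0.0002
```

```bash
python3 -m pendant '[[0,0,0.001,0,255],[0,0,0.002,0,255],[0,0,0.002,0,255],[0,0,0.002,0,255]]'
```

```text
t: 9.57
ee_pos: [0.5163, -0.3371, 0.0608]
tcp_rot: [[0.946, 0.324, 0.005], [0.324, -0.946, -0.0], [0.005, 0.002, -1.0]]
wrist_force: [-4.8, 4.5, 22.6]
opening: 0.0001
```

The arm is hard against the bottom: 0.3 mm more travel added 10 N, which is well past the 5 N needed. I release, retreat and check.

```bash
python3 -m pendant '[[0,0,-0.005,0,255],[0,0,-0.02,0,255],[0,0,-0.06,0,255],[0,0,-0.11,0,255],[0,0,-0.16,0,255],[0,0.05,-0.17,0,255],[0,0.1,-0.17,0,255],[0,0.15,-0.17,0,255],[0,0.2,-0.17,0,255],[0,0.2,-0.17,0,255],[0,0.2,-0.17,0,255]]'
python3 - <<'E'
from h import *
p,d,c=grab("top");W=pts(d,c);hsv=cv2.cvtColor(p,cv2.COLOR_RGB2HSV);z=np.load("top0.npz")
def m(b,lo,hi,z0,z1):
    k=(cv2.inRange(hsv,lo,hi)>0)&(W[...,2]>z0)&(W[...,2]<z1);n=np.zeros_like(k);n[b[1]:b[3],b[0]:b[2]]=1
    return np.median(W[k&n],0).round(4),(k&n).sum()
print("knob",m((220,155,330,250),(22,150,120),(33,255,255),.1,.2))
print("start",m((420,228,455,262),(45,120,50),(75,255,255),.03,.1))
print("stop",m((145,230,185,265),(0,150,80),(8,255,255),.03,.1))
print("glue",m((315,285,350,315),(0,150,80),(8,255,255),.03,.12))
print("tin",m((425,165,470,205),(0,0,120),(180,80,255),.05,.12))
s=ctrl.get_state();print(s["t"],np.round(s["wrist_force"],2))
p2,_,_=grab("scene");save("f.png",np.hstack([p[100:340,100:500],p2[150:390,200:600]]))
E
```

```text
t: 10.95
ee_pos: [0.58, -0.5258, 0.2311]
tcp_rot: [[0.946, 0.324, 0.005], [0.324, -0.946, 0.001], [0.005, 0.001, -1.0]]
wrist_force: [0.0, -0.1, 0.8]
opening: -0.0
knob (array([0.6045, 0.0843, 0.1744]), np.int64(129))
start (array([ 0.5157, -0.3361,  0.0658]), np.int64(182))
stop (array([0.5186, 0.2982, 0.0659]), np.int64(169))
glue (array([ 0.3925, -0.0871,  0.0994]), np.int64(389))
tin (array([ 0.648 , -0.3636,  0.0894]), np.int64(693))
11.0 [ 0.63 -0.06 -0.22]
```

View pics/f.png

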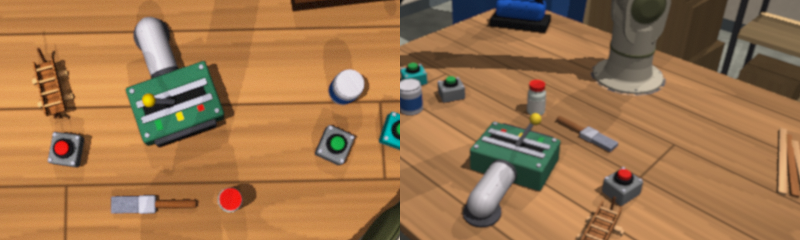

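The lever stays at the green end, the start button is back up, nothing else has moved, and the arm is clear.

```bash
python3 -c "
from station import ctrl
print(ctrl.sign_off())"
```

```text
the job is handed in; nothing more can be done
None
```

I pushed the gate lever with the closed fingertips from shut, past the half-open notch, to its fully open stop. Only after checking that did I press the green start button on the grey box, release it, and hand the job in at about 11 s.

- **Gate:** the last picture shows the knob about 51 mm to the gate's +y side, by the green mark. That matches the 50 mm given for fully open, and it was the same before and after pressing start.
- **Start button:** I pressed to 22.6 N, against about 5 N needed. The last 10 N moved it only 0.3 mm, so it was at the bottom. The measured drop was about 5 mm, not the nominal 6 mm, which is within the roughly 2 mm camera error. After release its top was back at its starting height.
- **Everything else:** the stop button, glue jar and tin measured within about 1 mm of where they started. The brush and boat look unmoved in the last picture, though I did not measure them.
- **Robot:** the arm ended clear of everything, with the wrist force near zero.

No check failed.

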